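Set the bench engine controls for a cold start

ROBOT

A 6-joint arm with a two-finger parallel gripper is mounted at the origin on a cart in front of the work surface, level with it; the furniture and walls round the work are solid. World frame = base frame: x ahead of the robot, y to its left, z up, the work surface at z = 0. Lengths are in m, angles in rad, forces in N, time in s.
With the tool pointing down it reaches from about 0.35 to 0.85 m from the base axis. Payload 8.1 kg.
Tool frame: the origin (TCP) lies midway between the tips of the shut fingers; the grasp point (between the pads) lies 19 mm behind it (robot.grip_point_offset is the distance from the TCP to the grasp point, in m); z points along the fingers, y is the line along which they close (so a half turn about z gives the same grasp; the last joint's range is limited). The gripper opens to 93 mm and grips with 3 to 60 N. Pads are 15 mm wide; open, the fingers measure 128 mm over their backs; the gripper's body (75 mm by 188 mm) begins 65 mm behind the grasp point.
Start: joints at [1.237, 0.13, 1.488, -0, 1.523, -0.085], TCP at [0.148, 0.582, 0.219] pointing down, gripper open.
Joint ranges: [-2.96, 2.96], [-0.89, 2.26], [0.02, 2.5], [-1.34, 4.48], [0, 2.73], [-2.66, 2.66]. Speed limits (rad/s): [2.39, 2.39, 2.79, 3.14, 3.14, 3.14].

INTERFACE

Orientations are given as a rotation vector (axis times angle).
In Python, from plant import robot, read_camera, job gives the robot as it stands.
- The arm moves only by the shell command python3 -m inch 'ROWS' [FORCE]. ROWS is JSON, one flat list of numbers, 5 for each row, row after row: the shift along the world's x, y, z in mm, then the turn about the world's z in degrees, then the opening in per cent of the stroke, from 0 (shut) to 100 (fully open). In form: [dx, dy, dz, yaw, hand, dx, dy, dz, yaw, hand, ...]. A call has 1 to 10 rows; each row is the pose to reach, as a shift and turn from the pose commanded when the call began; what a row does not reach only later rows make up. A row lasts 1/12 s, in which the tool goes at most 41.7 mm and 7.16 degrees, less where a joint would pass 70% of its speed; a pose out of reach is approached as far as the arm can. A call with a gripper value outside its range is refused whole. The fingers move at their own pace and stop on an object; FORCE is the grip in N (left out, the last holds). Time passes only in rows, so rows that repeat a pose let the fingers close. It gives the time, the measured TCP pose, the force, the opening and the grip force at its end, in the units of the state.
- robot.read_state(): the state, without advancing time (a new reading comes with each control period).
- read_camera(name): name is "scene" or "top" or "wrist"; returns a dict with "image" (384x512x3 uint8, blue, green, red), "K" (3x3 intrinsics, pixels), "D" ([k1, k2, p1, p2, k3] as OpenCV has them; the pictures are not rectified), "extrinsics" (4x4, takes a point from world to camera coordinates); the wrist camera has in their place "mount" (4x4, takes a point from camera to tool coordinates, whose origin is the TCP and whose axes are the flange's). Camera axes: x right, y down, z forward; pixel columns grow to the right and rows downward; lengths in m; the calibration is good to about 2 mm. A picture is of the moment at which its call begins: read the wrist's pose just before it. There is no depth.
- job.close_job(): hands the job in; it is judged then, once.
The state is a dict: "t": time; "q": joint angles; "dq": joint speeds; "joint_torque": joint torques, N m; "tool_pos": TCP position; "orientation": TCP orientation; "force": force on the tool from outside, world axes, zero at the start; "wrist_torque": the same for the moment, N m; "opening": finger opening in m; "gripper_force": force on a finger pad.
Only numpy, scipy, OpenCV 4.12 (cv2) and the standard library are available. Lean on these libraries where they do the work, as an engineer would, in place of code of your own. Each camera call takes 0.05 s, during which the arm holds its last target. There are 200 camera calls.

TASK

Set the engine controls on the bench for a cold start: with a fingertip, push the choke lever (the one with the flat paddle) away from you, over its half-way click, until it rests at its far stop, then press the round primer button fully in and let it come back out. Only push and press; do not pinch or grip anything, and leave the ball-topped throttle lever and the loose things on the bench as they are.

Things in the scene. Friction and masses are not known exactly. Their poses are not given: they have to be found in the camera images.
- choke_base: Fixed choke lever unit: flange 150x70 mm, grey housing 116x50 mm, 32 mm tall, with two quadrant discs (44 mm radius about the pivot, top at 76 mm). Origin: centre of the underside. x axis: the way the lever is to be pushed (away from the robot, turned up to 0.45 rad); z up. The lever pivots about y, 32 mm above the origin. Choke, throttle and primer units stand in a row in any order.
- choke (a joint): Choke lever angle, rad. 0 = start, leaning 0.36 toward -x of its unit (to the robot); 0.36 = upright, the first click, where it also rests; 0.72 = leaning 0.36 toward +x, the far stop. A spring detent pulls it to the nearest rest; about 3 to 8 N at the paddle (less when pushed low on it) takes it over each hump (0.18 and 0.54), then it snaps on by itself.
- choke_paddle (a point): Centre of the choke lever's paddle, 80 mm from the pivot: a flat black block 36 mm wide (along the unit's y), 14 mm thick in the pushing direction, 45 mm long along the lever (57 to 102 mm from the pivot). z axis: along the lever, away from the pivot; x axis: normal of the face, the way it is to be pushed.
- primer_base: Fixed primer unit: flange plate 90x90 mm, grey housing 62x62 mm up to 36 mm. Origin: centre of the underside, z up. The button is in its middle.
- primer_top (a point): Centre of the top of the round black rubber primer button (38 mm across), 55 mm above the bench when out. Pressed straight down.
- primer (a joint): How far the primer button is pressed in, m: 0 = out, 0.008 = fully in; a spring brings it back out (1.5 N to start, 5.5 N fully in).
- throttle_ball (a point): Centre of the 30 mm black ball on top of the throttle lever, 90 mm from its pivot; its unit is like the choke's (flange 150x70 mm, pivot 32 mm above the bench). It stands anywhere from idle to half-way and is to be left alone; about 2 N moves it.
- throttle_base: Fixed throttle lever unit, same shape as the choke unit. Origin: centre of the underside, z up.
- carton: Loose small cardboard fuse carton, 36x62x19 mm. Bystander. Origin: centre of its underside.
- knob: Loose cream dash knob, 27 mm across, 22 mm tall. Bystander. Origin: centre of its underside.
- tape: Loose roll of black tape, 56 mm across, 19 mm tall. Bystander. Origin: centre of its underside.
- gauge: Loose round gauge standing on its can, 60 mm across, 58 mm tall. Bystander. Origin: centre of its underside.
Things that resemble listed ones, but are neither listed nor needed, are in the scene too. Leave any yellow look-alike of the primer_base alone.

How it is judged:
By the outcome, as a careful person would: the job done as asked, in the order asked, and still so for the second after the job is handed in, with the robot touching nothing.
It also fails if it takes over 48 s, if anything falls off the work surface, if the arm or the gripper's body presses on something with over 40 N, if the wrist force passes 120 N, or if a joint passes its speed limit or range.

## Working session

There is one attempt and no reset: what is moved stays moved. The work goes in short steps, Python scripts to look and compute and a shell command to move; the robot and the scene stay as the last step left them, time stands still between calls to the robot, and variables do not carry over. Pictures are saved under pics/ and viewed, at most 10 in all, crops included, and the job is handed in when it is done.

```bash
mkdir -p pics; cat > h.py <<'E'
import numpy as np, cv2
from plant import robot, read_camera, job
def ray(c,u,v):
    p=cv2.undistortPoints(np.array([[[u,v]]],float),c["K"],np.array(c["D"],float))[0,0]
    E=np.array(c["extrinsics"]);R=E[:3,:3];t=E[:3,3]
    return -R.T@t, R.T@np.array([p[0],p[1],1.])
def onz(c,u,v,z):
    o,d=ray(c,u,v); return o+d*(z-o[2])/d[2]
def proj(c,P):
    E=np.array(c["extrinsics"]);r,_=cv2.Rodrigues(E[:3,:3])
    return cv2.projectPoints(np.array(P,float).reshape(-1,1,3),r,E[:3,3],c["K"],np.array(c["D"],float))[0][:,0]
E
python3 - <<'E'
from h import *
import pickle
s={}
for n in("scene","top"):
    c=read_camera(n);s[n]=c
    cv2.imwrite(f"pics/{n}0.png",cv2.resize(c["image"],(800,600),interpolation=cv2.INTER_CUBIC))
    print(n,ray(c,256,192))
pickle.dump(s,open("c0.pkl","wb"))
st=robot.read_state();print(st["t"],st["tool_pos"],st["orientation"],st["force"])
E
```

```text
scene (array([ 0.07496869, -0.70588393,  0.77513642]), array([ 0.39212656,  0.69803495, -0.59921256]))
top (array([0.41643654, 0.12406876, 1.11587423]), array([ 0.08394738, -0.00930739, -0.99651365]))
0.1 [0.14754679 0.58103602 0.21769791] [-3.89710052e-01 -3.11698304e+00  2.54846847e-03] [-0.29587966 -0.08374444 -0.85472781]
```

View pics/scene0.png

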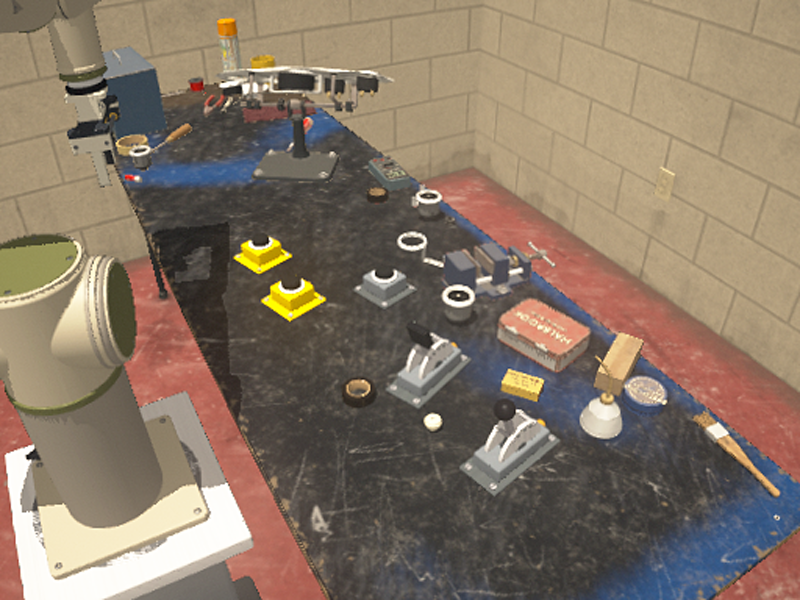

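View pics/top0.png

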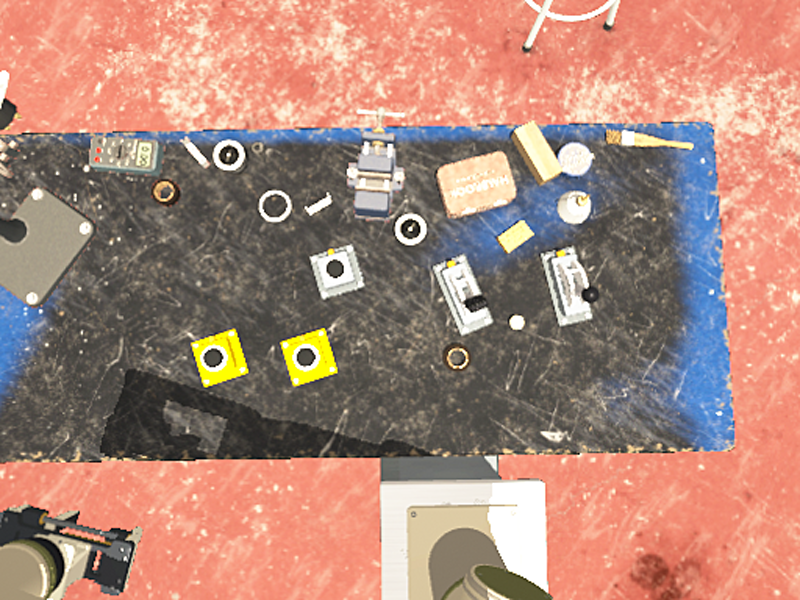

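Scene picture (800x600): the grey primer is at (384,285) and the yellow look-alikes at (263,252) and (293,296). The choke with its flat paddle is at (428,360), the ball-topped throttle at (508,440). In the top picture these are: primer (336,270), choke (465,295), throttle (570,288), yellow ones (219,357) and (308,357). I'll use the grey primer and the paddle lever. Next I'll confirm both in one enlarged crop and measure them.

```bash
python3 - <<'E'
from h import *
import pickle
s=pickle.load(open("c0.pkl","rb"));k=.64
T=s["top"];S=s["scene"]
def crop(c,u,v,w=28): 
    x,y=int(u*k)-w,int(v*k)-w; print("crop origin",x,y,"scale",300/(2*w)); return cv2.resize(c["image"][y:y+2*w,x:x+2*w],(300,300),interpolation=cv2.INTER_CUBIC)
a=np.hstack([crop(T,465,295),crop(T,336,270)]);b=np.hstack([crop(S,428,360,32),crop(S,384,285,32)])
cv2.imwrite("pics/crop.png",np.vstack([a,b]))
def blob(c,u,v,f,w=26):
    im=c["image"].astype(int);m=f(im).astype(np.uint8)
    M=np.zeros_like(m);x,y=int(u*k),int(v*k);M[y-w:y+w,x-w:x+w]=m[y-w:y+w,x-w:x+w]
    n,l,stt,ce=cv2.connectedComponentsWithStats(M); i=1+np.argmax(stt[1:,4]); return l==i,stt[i],ce[i]
grey=lambda im:(im.mean(2)>95)&(im.max(2)-im.min(2)<60)
dark=lambda im:im.max(2)<45
for n,(u,v) in dict(choke=(465,295),primer=(336,270),throttle=(570,288)).items():
    m,stt,ce=blob(T,u,v,grey,30)
    r=cv2.minAreaRect(np.argwhere(m)[:,::-1].astype(np.float32))
    B=np.array([onz(T,*p,0.006) for p in cv2.boxPoints(r)])
    e=B[1:3]-B[:2]
    print(n,r,"centre",B.mean(0),"sides",np.linalg.norm(e,axis=1),"dirs",np.degrees(np.arctan2(e[:,1],e[:,0])))
E
```

```text
crop origin 269 160 scale 5.357142857142857
crop origin 187 144 scale 5.357142857142857
crop origin 241 198 scale 4.6875
crop origin 213 150 scale 4.6875
choke ((296.4999694824219, 187.49998474121094), (58.99999237060547, 58.99999237060547), 0.0) centre [ 0.52262737 -0.01245835  0.006     ] sides [0.18434861 0.18480584] dirs [ -1.12524643 -90.93266831]
primer ((221.0, 174.0), (54.0, 46.0), 90.0) centre [0.56867401 0.22203047 0.006     ] sides [0.14469233 0.16992623] dirs [-90.9631136  179.20717365]
throttle ((369.5, 183.5), (59.0, 47.0), 90.0) centre [ 0.53146624 -0.24006012  0.006     ] sides [0.14753461 0.18486407] dirs [-90.91086366 177.05438419]
```

View pics/crop.png

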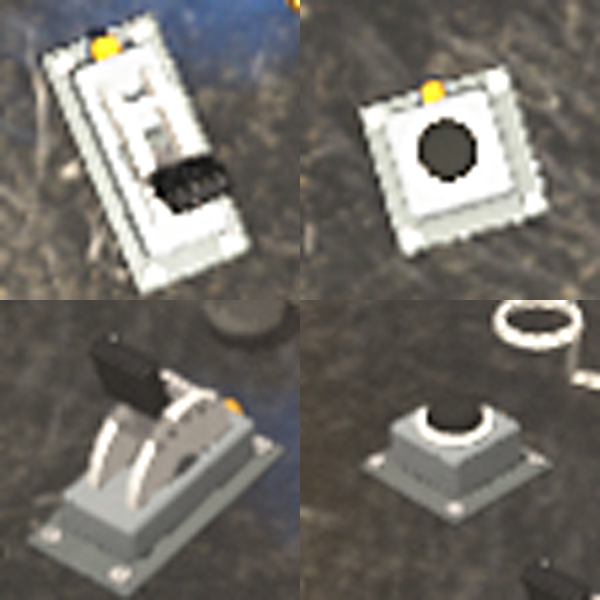

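The crop confirms both: the flat black paddle on the choke unit (left column) and the round black button on the grey primer unit (right column). The threshold mask leaked into the background, so I'll measure from the flange corners, checked against the known sizes.

```bash
cat > m.py <<'E'
from h import *
import pickle
s=pickle.load(open("c0.pkl","rb"));T=s["top"];S=s["scene"]
px=lambda o,p,sc:(np.array(p,float)+.5)/sc-.5+np.array(o)
def tri(a,b):
    (o1,d1),(o2,d2)=ray(T,*a),ray(S,*b)
    t=np.linalg.lstsq(np.c_[d1,-d2],o2-o1,rcond=None)[0]; p,q=o1+t[0]*d1,o2+t[1]*d2
    return (p+q)/2,np.linalg.norm(p-q)
fl={}
for n,o,P in (("choke",(269,160),[(42,52),(155,12),(250,245),(143,292)]),("primer",(187,144),[(60,105),(205,65),(248,208),(105,255)])):
    B=np.array([onz(T,*px(o,p,5.357),.006) for p in P]);e=np.roll(B,-1,0)-B
    d=e[3]-e[1]; yaw=np.arctan2(d[1],d[0]); fl[n]=(B.mean(0),yaw)
    print(n,"c",B.mean(0).round(4),"sides",np.linalg.norm(e,axis=1).round(3),"yaw",yaw.round(3))
print("paddle tri",tri(px((269,160),(192,181),5.357),px((241,198),(132,77),4.6875)))
print("button tri",tri(px((187,144),(147,150),5.357),px((213,150),(155,113),4.6875)))
c,y=fl["choke"];x=np.array([np.cos(y),np.sin(y),0])
P=np.array([c[0],c[1],.032])-.08*np.sin(.36)*x+[0,0,.08*np.cos(.36)]
print("paddle pred",P)
print("top px in crop",(proj(T,P)-[269,160])*5.357,"scene",(proj(S,P)-[241,198])*4.6875)
B=np.array([*fl["primer"][0][:2],.055]);print("button: top",(proj(T,B)-[187,144])*5.357,"scene",(proj(S,B)-[213,150])*4.6875, "button ray at .055",onz(T,*px((187,144),(147,150),5.357),.055))
E
python3 m.py; python3 -c "
from scipy.spatial.transform import Rotation as R
print(R.from_rotvec([-3.897e-01,-3.117,2.5e-3]).as_matrix().round(3))"
```

```text
choke c [ 0.5219 -0.0112  0.006 ] sides [0.07  0.146 0.068 0.151] yaw 0.366
primer c [0.5713 0.2394 0.006 ] sides [0.088 0.088 0.087 0.092] yaw 0.282
paddle tri (array([ 0.49492616, -0.02169136,  0.10761533]), np.float64(0.0007384655271110088))
button tri (array([0.570476  , 0.23934317, 0.04579486]), np.float64(0.0003928231457127993))
paddle pred [ 0.49560269 -0.02123102  0.10687175]
top px in crop [[188.4190475  178.30768795]] scene [[131.5028423   75.24003984]]
button: top [[143.09050192 143.78292312]] scene [[153.61800715  98.95213359]] button ray at .055 [0.56897165 0.23842949 0.055     ]
[[-0.969  0.246 -0.001]
 [ 0.246  0.969 -0.002]
 [ 0.    -0.002 -1.   ]]
```

Choke: base (0.522, -0.011), yaw 0.366, and the predicted paddle point agrees with the triangulated one to about 1 mm. Primer: about (0.569, 0.238). Now I'll move towards the choke's near side, closing the fingers and turning +35° so the fingertip faces the paddle squarely.

```bash
python3 -m inch '[25,-28,0,4,0,60,-67,0,10,0,95,-106,0,15,0,130,-145,0,20,0,165,-185,0,25,0,200,-224,0,30,0,230,-257,0,33,0,245,-274,0,35,0,252,-282,0,35.3,0,252,-282,0,35.3,0]' 10
```

```text
t: 0.93
tool_pos: [0.4029, 0.2949, 0.2183]
orientation: [-0.568, 3.089, -0.004]
force: [-0.4, 0.0, 0.7]
opening: 0.0307
gripper_force: 0.0
```

```bash
python3 -m inch '[4,-34,0,0,0,8,-72,0,0,0,12,-110,0,0,0,16,-148,0,0,0,20,-186,0,0,0,25,-224,0,0,0,29,-262,0,0,0,35,-300,-5,0,0,40,-330,-20,0,0,43,-342,-40,0,0]'
```

```text
t: 1.77
tool_pos: [0.4439, -0.046, 0.1797]
orientation: [-0.569, 3.087, -0.004]
force: [1.9, -0.8, -0.6]
opening: 0.0006
gripper_force: 0.0
```

```bash
python3 -m inch '[0,0,-25,0,0,0,0,-50,0,0,0,0,-68,0,0,0,0,-76,0,0,0,0,-76,0,0,0,0,-76,0,0]'; python3 - <<'E'
from h import *
from scipy.spatial.transform import Rotation as R
st=robot.read_state();print(st["force"],st["opening"]);print(R.from_rotvec(st["orientation"]).as_matrix().round(3))
p=np.array(st["tool_pos"]);b=np.array([.522,-.0112,0]);x=np.array([np.cos(.366),np.sin(.366)]);d=(p-b)[:2];print(p,"unit xy",d@x,d@[-x[1],x[0]])
c=read_camera("scene");cv2.imwrite("pics/s1.png",cv2.resize(c["image"][140:290,180:380],(800,600),interpolation=cv2.INTER_CUBIC))
E
```

```text
t: 2.27
tool_pos: [0.4427, -0.0422, 0.1029]
orientation: [0.574, -3.088, -0.0]
force: [-0.5, 0.4, 1.2]
opening: 0.0007
gripper_force: 0.0
[-0.47447185  0.37145282  1.1720692 ] 0.0006736762133248324
[[-0.933 -0.359 -0.001]
 [-0.359  0.933  0.   ]
 [ 0.     0.    -1.   ]]
[ 0.4426813  -0.04222237  0.10291068] unit xy -0.08516751982923321 -0.000580808368606136
```

View pics/s1.png

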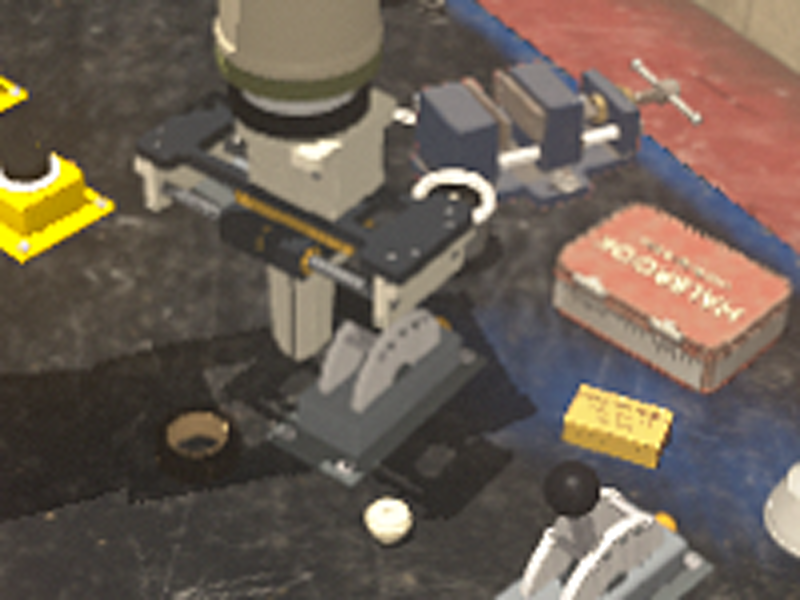

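The shut fingertips (300,345) are on the near side of the choke, square to it, with the body clear above. I'll push along (0.934, 0.358) in slow steps and watch the force.

```bash
python3 -m inch '[9,3.6,0,0,0,19,7.2,0,0,0,26,10,0,0,0,31,11.8,0,0,0,35,13.4,0,0,0,39,15,0,0,0,43,16.4,0,0,0,47,18,0,0,0,51,19.5,0,0,0,51,19.5,0,0,0]'; python3 -m inch '[0,0,0,0,0]'
```

```text
t: 3.15
tool_pos: [0.4946, -0.0226, 0.1028]
orientation: [-0.574, 3.088, 0.0]
force: [0.7, -0.4, -0.5]
opening: 0.0002
gripper_force: 0.0
t: 3.23
tool_pos: [0.4939, -0.0228, 0.1026]
orientation: [-0.574, 3.089, 0.0]
force: [-1.3, 0.5, -1.0]
opening: 0.0004
gripper_force: 0.0
```

```bash
python3 -m inch '[5,2,0,0,0,9,3.4,0,0,0,13,5,0,0,0,17,6.5,0,0,0,20,7.7,0,0,0]'; python3 -m inch '[3,1.1,0,0,0,6,2.3,0,0,0]';python3 -m inch '[3,1.1,0,0,0,6,2.3,0,0,0]';python3 -m inch '[3,1.1,0,0,0,6,2.3,0,0,0,6,2.3,0,0,0]'
```

```text
t: 3.65
tool_pos: [0.514, -0.0152, 0.1027]
orientation: [0.574, -3.088, 0.0]
force: [-1.8, -1.1, 1.0]
opening: 0.0006
gripper_force: 1.0
t: 3.82
tool_pos: [0.5202, -0.0127, 0.1025]
orientation: [-0.574, 3.088, 0.0]
force: [0.3, -0.2, -0.2]
opening: 0.0005
gripper_force: 0.0
t: 3.98
tool_pos: [0.5262, -0.0105, 0.1026]
orientation: [-0.574, 3.088, 0.0]
force: [-0.7, 0.8, 0.2]
opening: 0.0006
gripper_force: 0.0
t: 4.23
tool_pos: [0.5293, -0.0093, 0.1022]
orientation: [0.572, -3.082, 0.001]
force: [-14.2, -5.1, 10.6]
opening: 0.0004
gripper_force: 8.8
```

There is firm contact of about 15 N at x = +8 mm in the unit's frame, as expected at the far stop. I'll back off straight, rise, and check.

```bash
python3 -m inch '[-10,-3.8,0,0,0,-30,-11.5,0,0,0,-60,-23,0,0,0,-85,-32.5,0,0,0,-90,-34.5,30,0,0,-90,-34.5,60,0,0,-90,0,90,0,0,-88,35,110,0,0,-80,75,110,0,0,-70,115,110,0,0]' && python3 -m inch '[10,40,0,0,0,25,80,0,0,0,45,115,0,0,0,70,145,0,0,0,90,165,0,0,0,105,175,0,0,0,105,175,0,0,0,105,175,0,0,0]'; python3 - <<'E'
from h import *
import pickle
st=robot.read_state();p=np.array(st["tool_pos"]);print(st["t"],p,st["force"],"to primer mm",(np.array([.569,.2385,.055])-p)*1e3)
c=read_camera("scene");T=read_camera("top");pickle.dump({"scene":c,"top":T},open("c1.pkl","wb"))
a=cv2.resize(c["image"][140:290,200:350],(400,400));b=cv2.resize(T["image"][120:220,250:350],(400,400));cv2.imwrite("pics/s2.png",np.hstack([a,b]))
x=np.array([np.cos(.366),np.sin(.366),0])
for a in (0,.36):
    P=np.array([.522,-.0112,.032])+.08*np.sin(a)*x+[0,0,.08*np.cos(a)]
    print(a,(proj(c,P)-[200,140])*400/150,(proj(T,P)-[250,120])*4+[400,0])
E
```

```text
t: 5.07
tool_pos: [0.463, 0.1073, 0.2156]
orientation: [-0.57, 3.084, -0.001]
force: [1.3, -0.4, -0.9]
opening: 0.0005
gripper_force: 0.0
t: 5.73
tool_pos: [0.5666, 0.2812, 0.2117]
orientation: [0.575, -3.087, 0.001]
force: [0.1, -0.5, -0.8]
opening: 0.0004
gripper_force: 0.0
5.7333 [0.56656171 0.28116837 0.21173882] [ 0.12734587 -0.4551718  -0.79097233] to primer mm [   2.43828514  -42.66836755 -156.73882391]
0 [[203.09826185 178.06760315]] [[602.3829702  255.39381669]]
0.36 [[221.07771101 167.76215484]] [[586.15952296 219.48498788]]
```

View pics/s2.png

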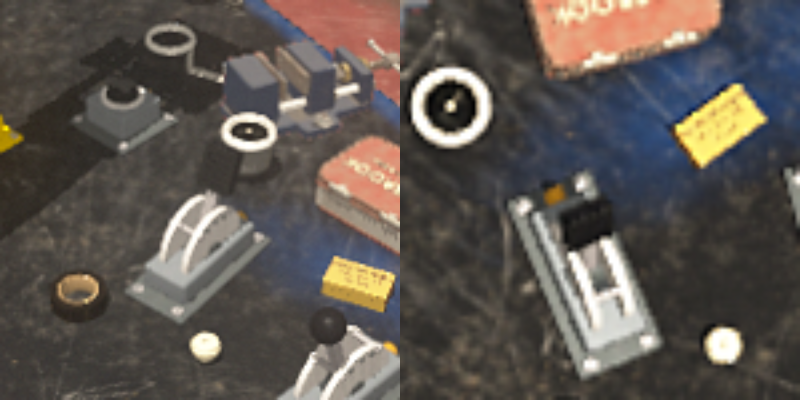

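The paddle sits where the far-stop projection puts it (scene (221,168), top (586,220)), so the choke is set. The bystanders look unmoved. Now for the primer.

```bash
python3 -m inch '[3,-25,-10,0,0,3.5,-42,-35,0,0,3.5,-42,-70,0,0,3.5,-42,-105,0,0,3.5,-42,-130,0,0,3.5,-42,-143,0,0,3.5,-42,-145,0,0,3.5,-42,-145,0,0]'; python3 -m inch '[0,0,-4,0,0,0,0,-8,0,0,0,0,-11,0,0,0,0,-13,0,0,0,0,-13,0,0]'; python3 -m inch '[0,0,-2,0,0,0,0,-4,0,0,0,0,-4,0,0]';  python3 -m inch '[0,0,-2,0,0,0,0,-3,0,0,0,0,-3,0,0]'
```

```text
t: 6.5
tool_pos: [0.5696, 0.2383, 0.0679]
orientation: [0.573, -3.088, 0.0]
force: [0.1, -0.3, 0.6]
opening: 0.0004
gripper_force: 0.0
t: 6.92
tool_pos: [0.5702, 0.2388, 0.0548]
orientation: [-0.574, 3.088, 0.0]
force: [0.8, -0.1, 1.4]
opening: 0.0006
gripper_force: 0.7
t: 7.17
tool_pos: [0.5703, 0.2389, 0.0507]
orientation: [-0.574, 3.088, 0.0]
force: [0.0, 0.8, 3.6]
opening: 0.0006
gripper_force: 1.7
t: 7.42
tool_pos: [0.5704, 0.2389, 0.0478]
orientation: [-0.574, 3.088, 0.0]
force: [0.5, 0.5, 4.0]
opening: 0.0003
gripper_force: 2.4
```

```bash
python3 -m inch '[0,0,-1,0,0,0,0,-2,0,0,0,0,-2,0,0]'; python3 -m inch '[0,0,-1,0,0,0,0,-2,0,0,0,0,-2,0,0]'
```

```text
t: 7.67
tool_pos: [0.5705, 0.2389, 0.0468]
orientation: [-0.574, 3.088, 0.0]
force: [-2.0, -0.8, 9.8]
opening: 0.0008
gripper_force: 4.8
t: 7.92
tool_pos: [0.5707, 0.2389, 0.0465]
orientation: [-0.574, 3.087, 0.0]
force: [-9.0, -3.5, 22.2]
opening: 0.0004
gripper_force: 10.9
```

The button bottomed out at z = 46.5 mm with 22 N (8 mm of travel). I'll lift clear and do a last check.

```bash
python3 -m inch '[0,0,4,0,0,0,0,12,0,0,0,0,30,0,0,0,0,65,0,0,-10,10,100,0,0,-30,45,130,0,0,-60,80,150,0,0,-90,115,150,0,0,-100,125,150,0,0,-100,125,150,0,0]'; python3 -m inch '[-20,30,0,0,0,-40,65,0,0,0,-60,90,0,0,0,-60,90,0,0,0,-60,90,0,0,0,-60,90,0,0,0]'; python3 - <<'E'
from h import *
c=read_camera("scene");T=read_camera("top")
cv2.imwrite("pics/s3.png",np.hstack([cv2.resize(c["image"][130:310,190:370],(400,400)),cv2.resize(T["image"][120:240,190:400],(400,229)) if 0 else cv2.copyMakeBorder(cv2.resize(T["image"][120:240,190:400],(400,229)),0,171,0,0,0)]))
print(robot.read_state()["force"])
E
```

```text
t: 8.75
tool_pos: [0.466, 0.3681, 0.1945]
orientation: [0.581, -3.087, -0.004]
force: [0.9, -0.1, 0.6]
opening: 0.0004
gripper_force: 0.0
t: 9.25
tool_pos: [0.41, 0.4529, 0.1929]
orientation: [0.574, -3.088, 0.002]
force: [-0.3, 0.3, 0.4]
opening: 0.0006
gripper_force: 0.0
[ 0.53088285 -0.58125714  0.40919067]
```

View pics/s3.png

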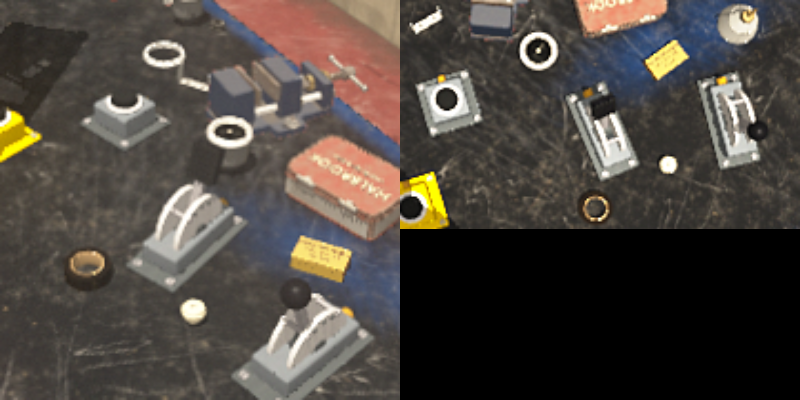

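The choke is at its far stop (top (602,107)), and the button is back out (scene (125,103)). The throttle and loose items are unchanged, and the arm is clear.

```bash
python3 -c "
from plant import job
print(job.close_job())"
```

```text
the job is handed in; nothing more can be done
None
```

The choke is at its far stop and the primer was pressed fully in and came back out; the throttle and loose items look untouched, and the job was handed in at about 9.4 s, with no verdict shown.

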